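# Queue the core plugs by length for the flow cell

## Task

The four stone core plugs wait to be run in the steel flow cell in order of length, one spacer ring fewer each time. Stand them upright in the row of white dishes, one in each, flat on the dish's floor, shortest in the dish nearest the cell and longest in the dish farthest from it. Set each one down gently rather than dropping it, topple none of them, and leave the cell and the pump where they stand.

Things in the scene. Friction and masses are not known exactly. Their poses are not given: they have to be found in the camera images.
- plug_red: Loose core plug of brick-red sandstone, an upright plain cylinder 38 mm in diameter and 40 mm long (shortest of the four), about 107 g. Stands on end on the pale blue paper liner between the robot and the row. Origin: centre of its lower end face, z along its axis, up.
- plug_black: Loose core plug of near-black stone, an upright plain cylinder 38 mm in diameter and 52 mm long (second shortest of the four), about 139 g. Stands on end on the pale blue paper liner between the robot and the row. Origin: centre of its lower end face, z along its axis, up.
- plug_yellow: Loose core plug of pale yellow sandstone, an upright plain cylinder 38 mm in diameter and 64 mm long (second longest of the four), about 171 g. Stands on end on the pale blue paper liner between the robot and the row. Origin: centre of its lower end face, z along its axis, up.
- plug_grey: Loose core plug of mid-grey limestone, an upright plain cylinder 38 mm in diameter and 76 mm long (longest of the four), about 203 g. Stands on end on the pale blue paper liner between the robot and the row. Origin: centre of its lower end face, z along its axis, up.
- dish_a: One of four like round white ceramic dishes, fixed 80 mm apart (centre to centre) in a straight row on a dark steel plate about 0.2 m beyond the plugs; the name says nothing about which place in the row it has. Outside 70 mm across, flat floor 63 mm across, 8.5 mm high. Origin: centre of its underside, which lies 3 mm above the bench; the floor that a plug stands on is 3.5 mm above the origin (6.5 mm above the bench), the rim 8.5 mm above the origin (11.5 mm above the bench).
- dish_b: One of four like round white ceramic dishes, fixed 80 mm apart (centre to centre) in a straight row on a dark steel plate about 0.2 m beyond the plugs; the name says nothing about which place in the row it has. Outside 70 mm across, flat floor 63 mm across, 8.5 mm high. Origin: centre of its underside, which lies 3 mm above the bench; the floor that a plug stands on is 3.5 mm above the origin (6.5 mm above the bench), the rim 8.5 mm above the origin (11.5 mm above the bench).
- dish_c: One of four like round white ceramic dishes, fixed 80 mm apart (centre to centre) in a straight row on a dark steel plate about 0.2 m beyond the plugs; the name says nothing about which place in the row it has. Outside 70 mm across, flat floor 63 mm across, 8.5 mm high. Origin: centre of its underside, which lies 3 mm above the bench; the floor that a plug stands on is 3.5 mm above the origin (6.5 mm above the bench), the rim 8.5 mm above the origin (11.5 mm above the bench).
- dish_d: One of four like round white ceramic dishes, fixed 80 mm apart (centre to centre) in a straight row on a dark steel plate about 0.2 m beyond the plugs; the name says nothing about which place in the row it has. Outside 70 mm across, flat floor 63 mm across, 8.5 mm high. Origin: centre of its underside, which lies 3 mm above the bench; the floor that a plug stands on is 3.5 mm above the origin (6.5 mm above the bench), the rim 8.5 mm above the origin (11.5 mm above the bench).
- cell: Stainless-steel flow cell, an upright cylinder 83 mm across and 148 mm high with an open bore in its top, about 4 kg, standing off one end of the row of dishes, its centre 0.17 m from the end dish's centre (either end: it changes places with the pump). Origin: centre of its underside, z up. Not to be moved.
- pump: White peristaltic pump, 110 mm wide (along its own y), 126 mm high, about 135 mm deep with its grey pump head on its own +x side (turned up to 0.25 rad), about 3 kg, standing off the other end of the row, its centre 0.17 m from that end dish's centre. Origin: centre of its underside (the case reaches 50 mm to -x and the head 83 mm to +x of it), z up. Not to be moved.

How it is judged:
At the end, for the whole second after the job is handed in: Each plug stands upright (within 0.08 rad), at rest, flat on a dish's floor (axis within 13 mm of the dish's centre, all the play the rim leaves), in order of length along the row: red (40 mm) in the dish nearest the cell, then black (52), yellow (64), grey (76) in the farthest (((horizontal distance between plug_red and dish_a below 0.013 m and z of plug_red in the frame of dish_a between 0 and 0.0065 m) or (horizontal distance between plug_red and dish_b below 0.013 m and z of plug_red in the frame of dish_b between 0 and 0.0065 m) or (horizontal distance between plug_red and dish_c below 0.013 m and z of plug_red in the frame of dish_c between 0 and 0.0065 m) or (horizontal distance between plug_red and dish_d below 0.013 m and z of plug_red in the frame of dish_d between 0 and 0.0065 m)) and horizontal distance between plug_red and cell between 0.1 and 0.205 m and angle between each of plug_red, plug_black, plug_yellow, plug_grey's own z axis and vertical below 0.08 rad and linear speed of each of plug_red, plug_black, plug_yellow, plug_grey below 0.02 m/s and angular speed of each of plug_red, plug_black, plug_yellow, plug_grey below 0.2 rad/s and ((horizontal distance between plug_black and dish_a below 0.013 m and z of plug_black in the frame of dish_a between 0 and 0.0065 m) or (horizontal distance between plug_black and dish_b below 0.013 m and z of plug_black in the frame of dish_b between 0 and 0.0065 m) or (horizontal distance between plug_black and dish_c below 0.013 m and z of plug_black in the frame of dish_c between 0 and 0.0065 m) or (horizontal distance between plug_black and dish_d below 0.013 m and z of plug_black in the frame of dish_d between 0 and 0.0065 m)) and horizontal distance between plug_black and cell between 0.205 and 0.282 m and ((horizontal distance between plug_yellow and dish_a below 0.013 m and z of plug_yellow in the frame of dish_a between 0 and 0.0065 m) or (horizontal distance between plug_yellow and dish_b below 0.013 m and z of plug_yellow in the frame of dish_b between 0 and 0.0065 m) or (horizontal distance between plug_yellow and dish_c below 0.013 m and z of plug_yellow in the frame of dish_c between 0 and 0.0065 m) or (horizontal distance between plug_yellow and dish_d below 0.013 m and z of plug_yellow in the frame of dish_d between 0 and 0.0065 m)) and horizontal distance between plug_yellow and cell between 0.282 and 0.36 m and ((horizontal distance between plug_grey and dish_a below 0.013 m and z of plug_grey in the frame of dish_a between 0 and 0.0065 m) or (horizontal distance between plug_grey and dish_b below 0.013 m and z of plug_grey in the frame of dish_b between 0 and 0.0065 m) or (horizontal distance between plug_grey and dish_c below 0.013 m and z of plug_grey in the frame of dish_c between 0 and 0.0065 m) or (horizontal distance between plug_grey and dish_d below 0.013 m and z of plug_grey in the frame of dish_d between 0 and 0.0065 m)) and horizontal distance between plug_grey and cell between 0.36 and 0.45 m); the robot touches nothing.
It fails at once if a plug is toppled or tipped beyond 35 degrees (angle between any of plug_red, plug_black, plug_yellow, plug_grey's own z axis and vertical above 0.61 rad).
It fails at once if a plug is driven down on a dish with over 60 N (contact force between any of plug_red, plug_black, plug_yellow, plug_grey and dish_a above 60 N or contact force between any of plug_red, plug_black, plug_yellow, plug_grey and dish_b above 60 N or contact force between any of plug_red, plug_black, plug_yellow, plug_grey and dish_c above 60 N or contact force between any of plug_red, plug_black, plug_yellow, plug_grey and dish_d above 60 N).
It fails at once if a plug is dropped into a dish (still faster than 0.45 m/s in the last 20 mm above its floor, as after a fall of more than 1 cm) ((linear speed of plug_red above 0.45 m/s and horizontal distance between plug_red and dish_a below 0.03 m and z of plug_red in the frame of dish_a below 0.0235 m) or (linear speed of plug_red above 0.45 m/s and horizontal distance between plug_red and dish_b below 0.03 m and z of plug_red in the frame of dish_b below 0.0235 m) or (linear speed of plug_red above 0.45 m/s and horizontal distance between plug_red and dish_c below 0.03 m and z of plug_red in the frame of dish_c below 0.0235 m) or (linear speed of plug_red above 0.45 m/s and horizontal distance between plug_red and dish_d below 0.03 m and z of plug_red in the frame of dish_d below 0.0235 m) or (linear speed of plug_black above 0.45 m/s and horizontal distance between plug_black and dish_a below 0.03 m and z of plug_black in the frame of dish_a below 0.0235 m) or (linear speed of plug_black above 0.45 m/s and horizontal distance between plug_black and dish_b below 0.03 m and z of plug_black in the frame of dish_b below 0.0235 m) or (linear speed of plug_black above 0.45 m/s and horizontal distance between plug_black and dish_c below 0.03 m and z of plug_black in the frame of dish_c below 0.0235 m) or (linear speed of plug_black above 0.45 m/s and horizontal distance between plug_black and dish_d below 0.03 m and z of plug_black in the frame of dish_d below 0.0235 m) or (linear speed of plug_yellow above 0.45 m/s and horizontal distance between plug_yellow and dish_a below 0.03 m and z of plug_yellow in the frame of dish_a below 0.0235 m) or (linear speed of plug_yellow above 0.45 m/s and horizontal distance between plug_yellow and dish_b below 0.03 m and z of plug_yellow in the frame of dish_b below 0.0235 m) or (linear speed of plug_yellow above 0.45 m/s and horizontal distance between plug_yellow and dish_c below 0.03 m and z of plug_yellow in the frame of dish_c below 0.0235 m) or (linear speed of plug_yellow above 0.45 m/s and horizontal distance between plug_yellow and dish_d below 0.03 m and z of plug_yellow in the frame of dish_d below 0.0235 m) or (linear speed of plug_grey above 0.45 m/s and horizontal distance between plug_grey and dish_a below 0.03 m and z of plug_grey in the frame of dish_a below 0.0235 m) or (linear speed of plug_grey above 0.45 m/s and horizontal distance between plug_grey and dish_b below 0.03 m and z of plug_grey in the frame of dish_b below 0.0235 m) or (linear speed of plug_grey above 0.45 m/s and horizontal distance between plug_grey and dish_c below 0.03 m and z of plug_grey in the frame of dish_c below 0.0235 m) or (linear speed of plug_grey above 0.45 m/s and horizontal distance between plug_grey and dish_d below 0.03 m and z of plug_grey in the frame of dish_d below 0.0235 m)).
It fails at once if the cell or the pump is shifted by more than 15 mm (distance of any of cell, pump from where it was at the start of the episode above 0.015 m).
It also fails if it takes over 112 s, if anything falls off the work surface, if the arm or the gripper's body presses on something with over 40 N, if the wrist force passes 120 N, or if a joint passes its speed limit or range.

## Robot

A 6-joint arm with a two-finger parallel gripper is mounted at the origin on the work surface. World frame = base frame: x ahead of the robot, y to its left, z up, the work surface at z = 0. Lengths are in m, angles in rad, forces in N, time in s.
With the tool pointing down it reaches from about 0.325 to 1 m from the base axis. Payload 5.1 kg.
Tool frame: the origin (TCP) lies between the finger pads; the fingertips stand arm.tip_extent ahead of it and the grasp point (between the pads) lies 5 mm behind it (arm.tip_extent is the distance from the TCP to the fingertips, in m); z points along the fingers, y is the direction in which the jaws open and shut (so a half turn about z gives the same grasp; the last joint's range is limited). The gripper opens to 85 mm and grips with 20 to 120 N. Pads are 22 mm wide; open, the fingers measure 114 mm over their backs; the gripper's body (76 mm by 85 mm) begins 54 mm behind the grasp point. The pads swing forward as they close: fully open they stand 13 mm farther back than shut.
Start: joints at [1.021, 0.124, 1.65, -0, 1.367, -0.083], TCP at [0.293, 0.58, 0.245] pointing down, gripper open.
Joint ranges: [-2.61, 2.61], [-1.02, 2.33], [0.03, 2.71], [-1.35, 4.49], [0.32, 2.68], [-2.91, 2.91]. Speed limits (rad/s): [2.57, 2.57, 3.14, 3.14, 3.14, 3.14].

## Interface

Orientations are given as a unit quaternion [w, x, y, z].
In Python, from rig import arm, viewer, nets gives the robot as it stands.
- The arm moves only by the tool servo_tool, never from a script. Its argument "rows" is text: rows parted by semicolons, each of 7 numbers parted by spaces: the turn, a rotation vector about the tool's x, y, z in rad, then the shift along the tool's x, y, z in mm, then the closure, from 0 (fully open) to 1 (shut). A call has 1 to 8 rows; each row is the pose to reach, as a shift and turn from the pose commanded when the call began, along the tool's axes at that moment; what a row does not reach only later rows make up. A row lasts 1/12 s, in which the tool goes at most 41.7 mm and 7.16 degrees, less where a joint would pass 70% of its speed; a pose out of reach is approached as far as the arm can. A call with a gripper value outside its range is refused whole. The fingers move at their own pace and stop on an object; "grip_force" is the grip in N (left out, the last holds). Time passes only in rows, so rows that repeat a pose let the fingers close. It gives the time, the measured TCP pose, the force and the opening at its end, in the units of the state.
- arm.read_state(): the state, without advancing time (a new reading comes with each control period).
- viewer.read_camera(name): name is "side" or "top"; returns a dict with "img" (420x560x3 uint8, red, green, blue), "range_z" (420x560 float32, m along the optical axis (not along the pixel's ray), 0 where there is no reading), "intrinsics" (3x3 intrinsics, pixels), "distortion" ([k1, k2, p1, p2, k3] as OpenCV has them; the pictures are not rectified), "world_from_camera" (4x4, takes a point from camera to world coordinates). Camera axes: x right, y down, z forward; pixel columns grow to the right and rows downward; lengths in m; the calibration is good to about 2 mm. A picture is of the moment at which its call begins.
- arm.finish_job(): hands the job in, once; it reports no verdict.
Trained networks look in a picture, given as the dict that the camera call returned (one of the last four; its "shot" number tells which), for a name from the list of things; names that differ only in an ending like _2 or _b are one class to them, and where a whole thing is asked for, a point or a joint stands for the part that bears it (a point fixed in the world has none). Each returns a list of dicts, best first, with "conf" (0 to 1); they miss things now and then, are a little off and sometimes report something else, mostly with a low value. They report only what shows in the picture. A call takes as long as a camera call.
- nets.boxes_of(picture, name): "at" ([x, y, z] in m, in world coordinates, good to about 4 mm: the middle of the surface that is visible of it).
- nets.spot_point(picture, name): "at" ([x, y, z] in m, in world coordinates, good to about 4 mm: a listed point, or the origin of a listed thing).
The state is a dict: "time": time; "joint_positions": joint angles; "joint_velocities": joint speeds; "joint_efforts": joint torques, N m; "ee_pos": TCP position; "tcp_rot": TCP orientation; "force": force on the tool from outside, world axes, zero at the start; "torque": the same for the moment, N m; "grip_width": finger opening in m.
Only numpy, scipy, OpenCV 4.12 (cv2) and the standard library are available. Lean on these libraries where they do the work, as an engineer would, in place of code of your own. Each camera call takes 0.05 s, during which the arm holds its last target.

## Working session

There is one attempt and no reset: what is moved stays moved. The work goes in short steps, Python scripts to look and compute and a tool call to move; the robot and the scene stay as the last step left them, time stands still between calls to the robot, and variables do not carry over. Pictures are saved under pics/ and viewed, and the job is handed in when it is done.

Besides the shell and the picture viewer there is one more tool, called after "Call:" as a command line: name --argument value ..., lists and objects as JSON in quotes. servo_tool: Moves the arm, as the interface text tells. Its arguments: {"type":"object","properties":{"rows":{"type":"string"},"grip_force":{"type":"number"}},"required":["rows"]}

```bash
mkdir -p pics; ls; cat > h.py <<'E'
import numpy as np, cv2
from rig import arm, viewer, nets
E
python3 - <<'E'
from h import *
s=arm.read_state(); print(s); print([a for a in dir(arm) if a[0]!='_'], getattr(arm,'tip_extent',None))
for n in ("top","side"):
    p=viewer.read_camera(n); cv2.imwrite(f"pics/{n}0.png",p["img"][:,:,::-1])
    print(n,p["intrinsics"],p["distortion"],p["world_from_camera"])
    for t in "plug_red plug_black plug_yellow plug_grey dish_a cell pump".split():
        for f in (nets.spot_point,nets.boxes_of):
            print(t,f.__name__,[(np.round(d["at"],4).tolist(),round(d["conf"],2)) for d in f(p,t)][:5])
E
```

```text
pics
{'time': 0.0, 'joint_positions': array([ 1.02141053e+00,  1.24511948e-01,  1.65168133e+00,  2.17040547e-05,
        1.36751705e+00, -8.26030330e-02]), 'joint_velocities': array([-0.00073386,  0.00053892, -0.00098287, -0.00019686,  0.00039179,
        0.00115634]), 'joint_efforts': array([ 8.67356775e-04, -4.23607564e+01, -3.65455556e+01, -5.25897201e-05,
        6.88467742e-03, -4.26013878e-05]), 'ee_pos': array([0.29222435, 0.57994812, 0.24404424]), 'tcp_rot': array([-3.39145298e-04,  2.31280295e-01,  9.72886583e-01, -1.00310660e-03]), 'force': array([-0.07950335, -0.76113806, -0.38593008]), 'torque': array([0.05109464, 0.00763125, 0.01234305]), 'grip_width': 0.08542043290948914}
['IKError', 'finish_job', 'read_state', 'tip_extent'] 0.014
top [[514.93822566   0.         271.62795873]
 [  0.         514.93822566 207.58272687]
 [  0.           0.           1.        ]] [-0.16515854  0.          0.          0.          0.        ] [[ 0.02293494 -0.99449502  0.10224306  0.47928872]
 [-0.99970483 -0.02363389 -0.00562994  0.00401768]
 [ 0.00801535 -0.10208376 -0.99474352  1.23363113]
[... 1682 characters left out ...]
-0.07, 0.0512], 0.62)]
plug_grey call [([0.4702, -0.1938, 0.0029], 0.74)]
plug_grey call [([0.4593, -0.2051, 0.0623], 0.9), ([0.4586, 0.1586, 0.0368], 0.2)]
dish_a call [([0.6198, -0.0963, 0.0014], 0.94), ([0.6334, 0.0647, 0.0063], 0.84), ([0.6446, 0.1422, 0.0025], 0.79), ([0.6297, -0.0211, 0.0023], 0.7), ([0.4634, 0.0538, -0.0004], 0.38)]
dish_a call [([0.631, 0.0633, 0.0103], 0.84), ([0.6259, -0.096, 0.0054], 0.7), ([0.646, 0.1432, 0.0046], 0.66), ([0.6301, -0.0197, 0.0075], 0.59)]
cell call [([0.7162, 0.2905, -0.0004], 0.78)]
cell call [([0.7021, 0.2604, 0.0915], 0.63)]
pump call [([0.6717, -0.2539, -0.005], 0.93), ([0.719, 0.291, -0.0], 0.4)]
pump call [([0.6409, -0.2729, 0.1081], 0.61)]
```

View pics/top0.png

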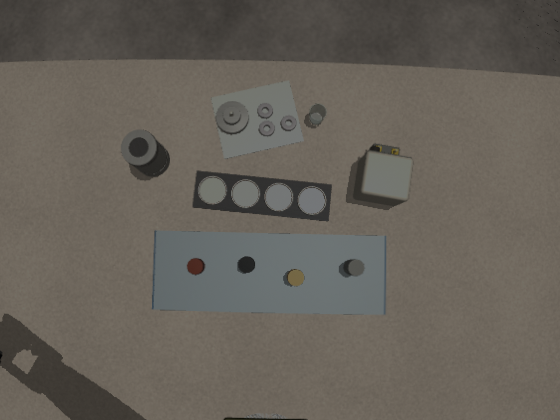

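View pics/side0.png

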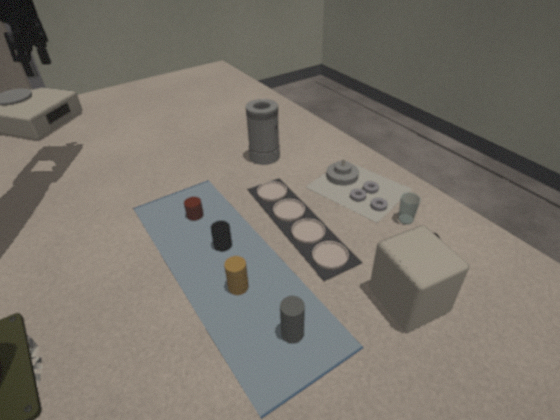

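The cell is on the left of the top view (142,150), which is the +y side. The dishes run (212,190) to (312,200), and the plugs are at (196,266) red, (247,264) black, (296,278) yellow and (355,267) grey. Next I'll refine these positions from the depth readings.

```bash
cat >> h.py <<'E'
def cloud(p):
    z=p["range_z"]; h,w=z.shape
    u,v=np.meshgrid(np.arange(w),np.arange(h))
    pts=np.stack([u,v],-1).reshape(-1,1,2).astype(np.float64)
    n=cv2.undistortPoints(pts,p["intrinsics"],p["distortion"]).reshape(h,w,2)
    c=np.dstack([n*z[...,None],z]); T=p["world_from_camera"]
    W=c@T[:3,:3].T+T[:3,3]; W[z<=0]=np.nan
    return W
def fitc(xy,r):
    from scipy.optimize import least_squares
    return least_squares(lambda c:np.hypot(*(xy-c).T)-r,xy.mean(0),loss='soft_l1',f_scale=.002).x
E
python3 - <<'E'
from h import *
p=viewer.read_camera("top"); W=cloud(p)
for n,(u,v) in dict(table=(250,340),liner=(220,300),cell=(142,150),obj=(265,418)).items():
    print(n,np.round(np.nanmedian(W[v-2:v+2,u-2:u+2].reshape(-1,3),0),4))
for n,x,y,h in [("red",.46,.17,.04),("black",.469,.055,.052),("yellow",.444,-.061,.064),("grey",.467,-.192,.076)]:
    m=(np.hypot(W[...,0]-x,W[...,1]-y)<.035)&(abs(W[...,2]-h)<.007)
    q=W[m]; c,r=cv2.minEnclosingCircle(q[:,:2].astype(np.float32))
    print(n,m.sum(),"mean",q.mean(0).round(4),"circ",np.round(c,4),round(r,4))
g=p["img"].astype(int).min(2)
for x,y in [(.645,.144),(.637,.063),(.630,-.018),(.623,-.096)]:
    m=(np.hypot(W[...,0]-x,W[...,1]-y)<.05)&(g>100)
    q=W[m]; c,r=cv2.minEnclosingCircle(q[:,:2].astype(np.float32))
    print("dish",m.sum(),q.mean(0).round(4),np.round(c,4),round(r,4))
# cell & pump top
for n,x,y,h in [("cell",.715,.29,.148),("pump",.672,-.256,.126)]:
    m=(np.hypot(W[...,0]-x,W[...,1]-y)<.1)&(abs(W[...,2]-h)<.01); q=W[m]
    c,r=cv2.minEnclosingCircle(q[:,:2].astype(np.float32)); print(n,q.mean(0).round(4),np.round(c,4),r)
p=viewer.read_camera("side"); W=cloud(p)
for u,v in [(40,100),(15,97),(10,350),(35,370)]: print(u,v,W[v,u].round(3))
for n,x,y,h in [("red",.46,.17,.04),("black",.469,.055,.052),("yellow",.444,-.061,.064),("grey",.467,-.192,.076)]:
    m=(np.hypot(W[...,0]-x,W[...,1]-y)<.035)&(abs(W[...,2]-h/2)<h/2-.012)
    q=W[m]; print(n,m.sum(),"sidefit",fitc(q[:,:2]+[.008,.012],.019).round(4))
E
```

```text
table [ 0.2902  0.0423 -0.0003]
liner [ 0.3833  0.116  -0.0004]
cell [0.7125 0.2843 0.1409]
obj [ 0.1034  0.0014 -0.0009]
red 205 mean [0.4611 0.1719 0.0395] circ [0.4616 0.1712] 0.019
black 215 mean [0.469  0.0534 0.0517] circ [0.4691 0.0536] 0.019
yellow 216 mean [ 0.442  -0.0599  0.0638] circ [ 0.442  -0.0597] 0.019
grey 212 mean [ 0.4672 -0.1945  0.0759] circ [ 0.467  -0.1953] 0.0191
dish 512 [0.6441 0.1406 0.0068] [0.6409 0.1343] 0.0394
dish 539 [0.6379 0.0624 0.007 ] [0.6395 0.0632] 0.0495
dish 549 [ 0.6316 -0.0181  0.007 ] [ 0.6297 -0.0189] 0.0492
dish 556 [ 0.6258 -0.0973  0.007 ] [ 0.6254 -0.0885] 0.0432
cell [0.7155 0.2899 0.1459] [0.7162 0.2888] 0.04188629612326622
pump [ 0.6719 -0.256   0.1202] [ 0.6714 -0.2564] 0.07007819414138794
40 100 [0.27  0.87  0.072]
15 97 [0.209 0.912 0.083]
10 350 [0.08  0.025 0.01 ]
35 370 [ 0.105 -0.025 -0.002]
red 100 sidefit [0.4711 0.1844]
black 198 sidefit [0.4783 0.0646]
yellow 327 sidefit [ 0.4512 -0.0487]
grey 463 sidefit [ 0.4766 -0.184 ]
```

Call:
servo_tool --rows "0 0 1.104 -334 -288 0 0;0 0 1.104 -334 -288 0 0;0 0 1.104 -334 -288 0 0;0 0 1.104 -334 -288 0 0;0 0 1.104 -334 -288 0 0;0 0 1.104 -334 -288 0 0;0 0 1.104 -334 -288 0 0;0 0 1.104 -334 -288 0 0"

```text
time: 2.27
ee_pos: [0.4203, 0.2706, 0.2456]
tcp_rot: [0.0, 0.672, 0.741, 0.0]
force: [1.3, -0.1, -0.1]
grip_width: 0.0853
```

Call:
servo_tool --rows "0 0 0.1 -102 31 120 0;0 0 0.1 -102 31 120 0;0 0 0.1 -102 31 120 0;0 0 0.1 -102 31 120 0;0 0 0.1 -102 31 120 0;0 0 0.1 -102 31 120 0"

```text
time: 2.77
ee_pos: [0.4605, 0.173, 0.1236]
tcp_rot: [-0.001, 0.707, 0.708, -0.002]
force: [0.2, 0.1, 0.6]
grip_width: 0.0857
```

```bash
cat > st.py <<'E'
from h import *
from scipy.spatial.transform import Rotation as R
s=arm.read_state(); q=s["tcp_rot"]; M=R.from_quat([q[1],q[2],q[3],q[0]]).as_matrix()
print(round(s["time"],2),s["ee_pos"].round(4),s["force"].round(1),round(s["grip_width"],4)); print(M.round(3))
print("j",s["joint_positions"].round(3))
import sys
if len(sys.argv)>3:
    print("tool shift mm",(M.T@(np.array([float(a) for a in sys.argv[1:4]])-s["ee_pos"])*1000).round(1))
E
python3 st.py .461 .172 .026
```

```text
2.77 [0.4605 0.173  0.1236] [0.2 0.1 0.6] 0.0857
[[-0.001  1.    -0.004]
 [ 1.     0.001 -0.001]
 [-0.001 -0.004 -1.   ]]
j [ 0.25  -0.118  2.106  0.     1.157  0.249]
tool shift mm [-1.   0.9 97.6]
```

Call:
servo_tool --rows "0 0 0 -1 0 35 0;0 0 0 -1 0 70 0;0 0 0 -1 0 90 0;0 0 0 -1 0 97 0;0 0 0 -1 0 97 0;0 0 0 -1 0 97 1;0 0 0 -1 0 97 1;0 0 0 -1 0 97 1" --grip_force 40

```text
time: 3.43
ee_pos: [0.4633, 0.174, 0.0307]
tcp_rot: [0.001, 0.706, 0.709, 0.002]
force: [-0.3, 0.9, -0.1]
grip_width: 0.0513
```

Call:
servo_tool --rows "0 0 0 0 0 0 1;0 0 0 0 0 0 1;0 0 0 0 0 0 1;0 0 0 0 0 0 1;0 0 0 0 0 0 1;0 0 0 0 0 0 1"

```text
time: 3.93
ee_pos: [0.4629, 0.1737, 0.0302]
tcp_rot: [0.001, 0.706, 0.708, 0.001]
force: [-0.5, -0.5, 5.9]
grip_width: 0.0357
```

```bash
python3 st.py .644 .141 .11
```

```text
3.93 [0.4629 0.1737 0.0302] [-0.5 -0.5  5.9] 0.0357
[[-0.004  1.     0.003]
 [ 1.     0.004  0.001]
 [ 0.001  0.003 -1.   ]]
j [0.25  0.024 2.153 0.    0.962 0.246]
tool shift mm [-33.3 181.2 -79.3]
```

Call:
servo_tool --rows "0 0 0 0 0 -15 1;0 0 0 0 0 -40 1;0 0 0 0 0 -80 1;0 0 0 0 0 -80 1;0 0 0 0 0 -80 1"

```text
time: 4.35
ee_pos: [0.4636, 0.1737, 0.1115]
tcp_rot: [0.002, 0.706, 0.709, 0.003]
force: [0.4, -0.3, -0.6]
grip_width: 0.0355
```

```bash
python3 st.py .644 .141 .11; python3 - <<'E'
from h import *
p=viewer.read_camera("top"); cv2.imwrite("pics/t1.png",p["img"][:,:,::-1])
p=viewer.read_camera("side"); cv2.imwrite("pics/s1.png",p["img"][:,:,::-1])
W=cloud(p);m=(np.hypot(W[...,0]-.46,W[...,1]-.17)<.06)&(p["img"][...,0]>1.6*p["img"][...,2])&(W[...,2]>.02)
print(m.sum(), np.percentile(W[m][:,2],[1,5,95]))
E
python3 st.py .644 .141 .11
```

```text
4.35 [0.4636 0.1737 0.1115] [ 0.4 -0.3 -0.6] 0.0355
[[-0.004  1.     0.006]
 [ 1.     0.004  0.002]
 [ 0.002  0.006 -1.   ]]
j [ 0.25  -0.102  2.114 -0.     1.123  0.246]
tool shift mm [-33.4 180.3   2.6]
340 [0.08380202 0.08614214 0.39879875]
4.45 [0.4609 0.173  0.1078] [-0.8 -0.  -1.2] 0.0363
[[-0.004  1.    -0.001]
 [ 1.     0.004 -0.   ]
 [-0.    -0.001 -1.   ]]
j [ 0.25  -0.098  2.118  0.     1.123  0.246]
tool shift mm [-32.8 183.   -2.3]
```

View pics/s1.png

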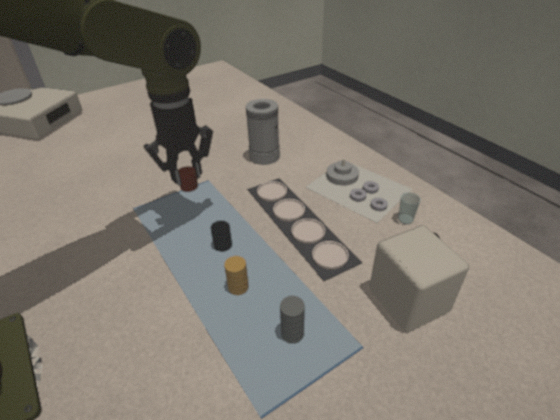

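Call:
servo_tool --rows "0 0 0 -6 35 0 1;0 0 0 -12 70 0 1;0 0 0 -18 105 0 1;0 0 0 -24 140 10 1;0 0 0 -31 170 20 1;0 0 0 -31 182 30 1;0 0 0 -31 182 40 1;0 0 0 -31 182 50 1"

```text
time: 5.12
ee_pos: [0.6422, 0.1426, 0.0551]
tcp_rot: [-0.001, 0.706, 0.708, -0.002]
force: [-0.2, 1.0, -1.7]
grip_width: 0.0362
```

Call:
servo_tool --rows "0 0 0 0 0 5 1;0 0 0 0 0 10 1;0 0 0 0 0 14 1;0 0 0 0 0 14 1;0 0 0 0 0 14 1"

```text
time: 5.53
ee_pos: [0.6432, 0.1432, 0.0446]
tcp_rot: [0.0, 0.706, 0.709, 0.0]
force: [-0.8, -0.6, -0.3]
grip_width: 0.0357
```

```bash
python3 st.py .644 .141 .11; python3 - <<'E'
from h import *
p=viewer.read_camera("side"); cv2.imwrite("pics/s2.png",p["img"][:,:,::-1])
c=p["img"][90:290,180:440]; cv2.imwrite("pics/s2c.png",cv2.resize(c,None,fx=3,fy=3,interpolation=cv2.INTER_CUBIC)[:,:,::-1])
for f in (nets.spot_point,nets.boxes_of): print([(np.round(d["at"],4),d["conf"]) for d in f(p,"plug_red")])
E
python3 st.py
```

```text
5.53 [0.6432 0.1432 0.0446] [-0.8 -0.6 -0.3] 0.0357
[[-0.004  1.     0.   ]
 [ 1.     0.004  0.   ]
 [ 0.     0.    -1.   ]]
j [ 0.138  0.333  1.764 -0.     1.044  0.133]
tool shift mm [ -2.2   0.8 -65.4]
[]
[(array([0.6429, 0.1276, 0.0461]), 0.56), (array([0.4602, 0.0416, 0.0442]), 0.48)]
5.68 [0.644  0.1431 0.0453] [ 1.   0.2 -1.6] 0.0357
[[-0.004  1.     0.002]
 [ 1.     0.004  0.   ]
 [ 0.     0.002 -1.   ]]
j [0.137 0.333 1.763 0.    1.044 0.133]
```

View pics/s2c.png

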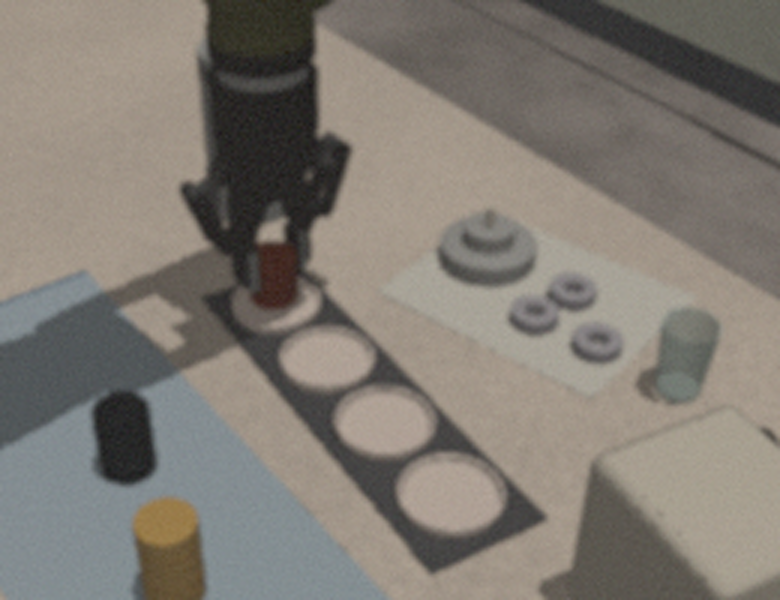

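Call:
servo_tool --rows "0 0 0 0 0 3 1;0 0 0 0 0 6 1;0 0 0 0 0 8 1;0 0 0 0 0 9 1;0 0 0 0 0 9 1;0 0 0 0 0 9 1"

```text
time: 6.18
ee_pos: [0.6438, 0.143, 0.0368]
tcp_rot: [-0.0, 0.706, 0.709, -0.0]
force: [-3.9, -0.6, 6.9]
grip_width: 0.0357
```

```bash
python3 st.py
```

```text
6.18 [0.6438 0.143  0.0368] [-3.9 -0.6  6.9] 0.0357
[[-0.004  1.    -0.   ]
 [ 1.     0.004 -0.   ]
 [-0.    -0.    -1.   ]]
j [ 0.137  0.344  1.765 -0.     1.033  0.133]
```

Call:
servo_tool --rows "0 0 0 0 0 0 0.5;0 0 0 0 0 0 0.4;0 0 0 0 0 0 0;0 0 0 0 0 0 0;0 0 0 0 0 0 0;0 0 0 0 0 0 0;0 0 0 0 0 0 0"

```text
time: 6.77
ee_pos: [0.6435, 0.1429, 0.0352]
tcp_rot: [-0.0, 0.706, 0.709, -0.0]
force: [-0.3, 1.0, -0.6]
grip_width: 0.0856
```

Call:
servo_tool --rows "0 0 0 0 0 -10 0;0 0 0 0 0 -40 0;0 0 0 0 0 -90 0;0 0 0 0 0 -110 0;0 0 0 0 0 -110 0"

```text
time: 7.18
ee_pos: [0.6483, 0.1436, 0.1554]
tcp_rot: [0.005, 0.706, 0.709, 0.006]
force: [1.8, -0.4, 0.9]
grip_width: 0.0851
```

```bash
python3 st.py .469 .0535 .1; python3 - <<'E'
from h import *
p=viewer.read_camera("side"); 
c=p["img"][90:290,180:440]; cv2.imwrite("pics/s3c.png",cv2.resize(c,None,fx=3,fy=3,interpolation=cv2.INTER_CUBIC)[:,:,::-1])
for f in (nets.spot_point,nets.boxes_of): print([(np.round(d["at"],4),d["conf"]) for d in f(p,"plug_red")])
E
python3 st.py .469 .0535 .1
```

```text
7.18 [0.6483 0.1436 0.1554] [ 1.8 -0.4  0.9] 0.0851
[[-0.004  1.     0.015]
 [ 1.     0.004  0.002]
 [ 0.002  0.015 -1.   ]]
j [0.137 0.213 1.704 0.    1.209 0.133]
tool shift mm [ -89.5 -180.5   52.6]
[(array([0.6435, 0.1413, 0.0086]), 0.92)]
[(array([0.6396, 0.1284, 0.0389]), 0.53)]
7.33 [0.6437 0.143  0.1462] [-0.7 -0.6 -1.1] 0.0854
[[-0.004  1.     0.001]
 [ 1.     0.004  0.   ]
 [ 0.     0.001 -1.   ]]
j [ 0.137  0.22   1.713 -0.     1.207  0.133]
tool shift mm [ -88.8 -175.1   46. ]
```

View pics/s3c.png

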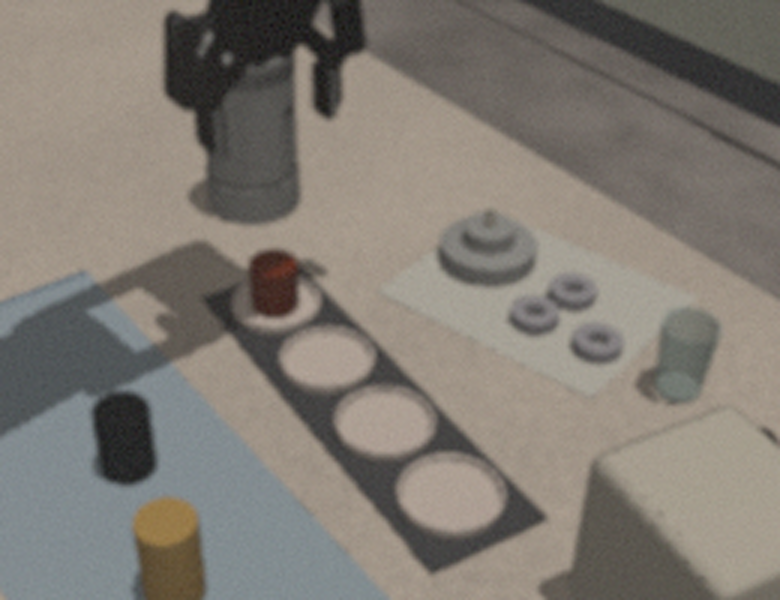

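Call:
servo_tool --rows "0 0 0 -18 -35 0 0;0 0 0 -36 -70 0 0;0 0 0 -54 -105 10 0;0 0 0 -72 -140 20 0;0 0 0 -89 -175 40 0;0 0 0 -89 -175 40 0;0 0 0 -89 -175 40 0;0 0 0 -89 -175 40 0"

```text
time: 8.0
ee_pos: [0.4686, 0.0532, 0.1046]
tcp_rot: [-0.0, 0.706, 0.708, -0.0]
force: [0.4, 0.0, 0.5]
grip_width: 0.0856
```

```bash
python3 st.py .469 .0535 .033
```

```text
8.0 [0.4686 0.0532 0.1046] [0.4 0.  0.5] 0.0856
[[-0.004  1.    -0.001]
 [ 1.     0.004  0.   ]
 [ 0.    -0.001 -1.   ]]
j [-1.000e-03 -1.440e-01  2.165e+00  0.000e+00  1.122e+00 -5.000e-03]
tool shift mm [ 0.3  0.5 71.6]
```

Call:
servo_tool --rows "0 0 0 0 0 30 0;0 0 0 0 0 55 0;0 0 0 0 0 68 0;0 0 0 0 0 72 0;0 0 0 0 0 72 0;0 0 0 0 0 72 1;0 0 0 0 0 72 1;0 0 0 0 0 72 1"

```text
time: 8.67
ee_pos: [0.4705, 0.0534, 0.0349]
tcp_rot: [0.001, 0.706, 0.709, 0.001]
force: [-0.2, -0.7, 0.3]
grip_width: 0.0511
```

Call:
servo_tool --rows "0 0 0 0 0 0 1;0 0 0 0 0 0 1;0 0 0 0 0 0 1;0 0 0 0 0 0 1;0 0 0 0 0 0 1;0 0 0 0 0 0 1"

```text
time: 9.17
ee_pos: [0.47, 0.0533, 0.0346]
tcp_rot: [0.001, 0.706, 0.708, 0.001]
force: [-0.9, 0.1, 6.1]
grip_width: 0.0358
```

Call:
servo_tool --rows "0 0 0 0 0 -15 1;0 0 0 0 0 -40 1;0 0 0 0 0 -70 1;0 0 0 0 0 -80 1;0 0 0 0 0 -80 1;0 0 0 0 0 -80 1;0 0 0 0 0 -80 1"

```text
time: 9.75
ee_pos: [0.4675, 0.0532, 0.1112]
tcp_rot: [-0.001, 0.706, 0.709, -0.001]
force: [-0.6, 0.7, -2.2]
grip_width: 0.0358
```

```bash
python3 st.py .638 .062 .11
```

```text
9.75 [0.4675 0.0532 0.1112] [-0.6  0.7 -2.2] 0.0358
[[-0.004  1.    -0.003]
 [ 1.     0.004 -0.   ]
 [-0.    -0.003 -1.   ]]
j [-1.000e-03 -1.540e-01  2.161e+00 -0.000e+00  1.138e+00 -5.000e-03]
tool shift mm [  8.1 170.5   0.7]
```

Call:
servo_tool --rows "0 0 0 2 35 0 1;0 0 0 4 70 0 1;0 0 0 6 105 0 1;0 0 0 8 140 10 1;0 0 0 8 160 20 1;0 0 0 8 169 30 1;0 0 0 8 169 42 1;0 0 0 8 169 50 1"

```text
time: 10.42
ee_pos: [0.6357, 0.0618, 0.0591]
tcp_rot: [-0.002, 0.706, 0.708, -0.002]
force: [-1.4, -0.2, -1.5]
grip_width: 0.0361
```

Call:
servo_tool --rows "0 0 0 0 0 5 1;0 0 0 0 0 10 1;0 0 0 0 0 14 1;0 0 0 0 0 14 1;0 0 0 0 0 14 1"

```text
time: 10.83
ee_pos: [0.6377, 0.0619, 0.0497]
tcp_rot: [0.0, 0.706, 0.709, 0.0]
force: [-0.0, -0.1, -1.1]
grip_width: 0.036
```

```bash
python3 st.py .638 .062 .11; python3 - <<'E'
from h import *
p=viewer.read_camera("side"); 
c=p["img"][90:290,180:440]; cv2.imwrite("pics/s4c.png",cv2.resize(c,None,fx=3,fy=3,interpolation=cv2.INTER_CUBIC)[:,:,::-1])
E
```

```text
10.83 [0.6377 0.0619 0.0497] [-0.  -0.1 -1.1] 0.036
[[-0.004  1.     0.   ]
 [ 1.     0.004 -0.   ]
 [-0.     0.    -1.   ]]
j [ 0.013  0.291  1.807 -0.     1.043  0.009]
tool shift mm [  0.1   0.3 -60.3]
```

View pics/s4c.png

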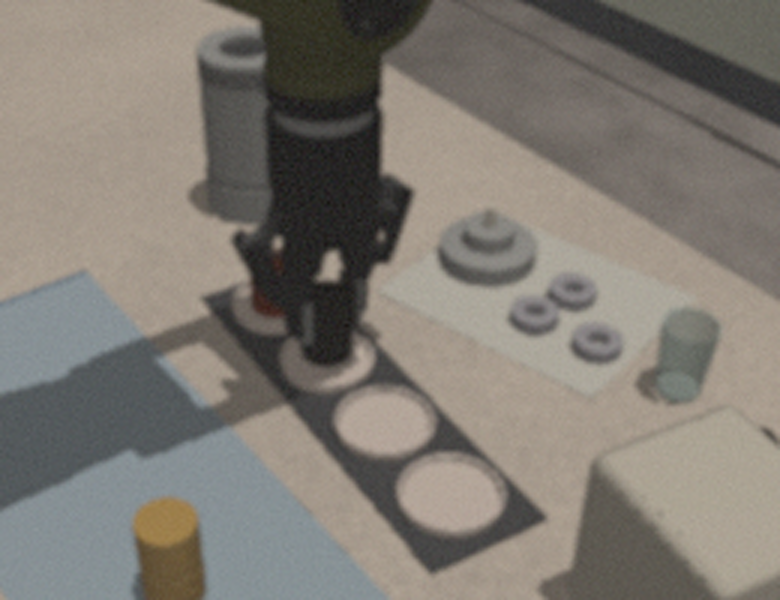

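Black is above dish 2, well inside its rim, so I'll lower it.

Call:
servo_tool --rows "0 0 0 0 0 3 1;0 0 0 0 0 6 1;0 0 0 0 0 8 1;0 0 0 0 0 9 1;0 0 0 0 0 9 1;0 0 0 0 0 9 1"

```text
time: 11.38
ee_pos: [0.6381, 0.0619, 0.0412]
tcp_rot: [0.0, 0.706, 0.709, 0.0]
force: [-3.0, -0.6, 4.6]
grip_width: 0.036
```

Contact is at 4.6 N, so I'll release.

Call:
servo_tool --rows "0 0 0 0 0 0 0.5;0 0 0 0 0 0 0.4;0 0 0 0 0 0 0;0 0 0 0 0 0 0;0 0 0 0 0 0 0;0 0 0 0 0 0 0;0 0 0 0 0 0 0"

```text
time: 11.97
ee_pos: [0.6379, 0.0619, 0.0402]
tcp_rot: [0.0, 0.706, 0.709, -0.0]
force: [-0.6, -0.3, -0.2]
grip_width: 0.0855
```

Call:
servo_tool --rows "0 0 0 0 0 -10 0;0 0 0 0 0 -40 0;0 0 0 0 0 -80 0;0 0 0 0 0 -110 0;0 0 0 0 0 -110 0;0 0 0 0 0 -110 0;0 0 0 0 0 -110 0"

```text
time: 12.55
ee_pos: [0.6377, 0.0619, 0.1506]
tcp_rot: [0.0, 0.706, 0.709, 0.0]
force: [0.1, 0.6, -0.6]
grip_width: 0.0854
```

```bash
python3 - <<'E'
from h import *
p=viewer.read_camera("side"); 
c=p["img"][90:290,180:440]; cv2.imwrite("pics/s5c.png",cv2.resize(c,None,fx=3,fy=3,interpolation=cv2.INTER_CUBIC)[:,:,::-1])
for n in ("plug_red","plug_black","plug_yellow"): print([(np.round(d["at"],4),d["conf"]) for d in nets.spot_point(p,n)])
E
python3 st.py .4425 -.060 .1
```

```text
[(array([ 0.4649, -0.1904,  0.0006]), 0.7)]
[(array([0.6347, 0.0629, 0.0069]), 0.57)]
[(array([ 0.4442, -0.0599,  0.0008]), 0.91)]
12.75 [0.6368 0.0619 0.1483] [0.6 0.  0.9] 0.0854
[[-0.004  1.    -0.003]
 [ 1.     0.004 -0.   ]
 [-0.    -0.003 -1.   ]]
j [ 0.013  0.18   1.756 -0.     1.209  0.009]
tool shift mm [-121.1 -194.6   49. ]
```

View pics/s5c.png

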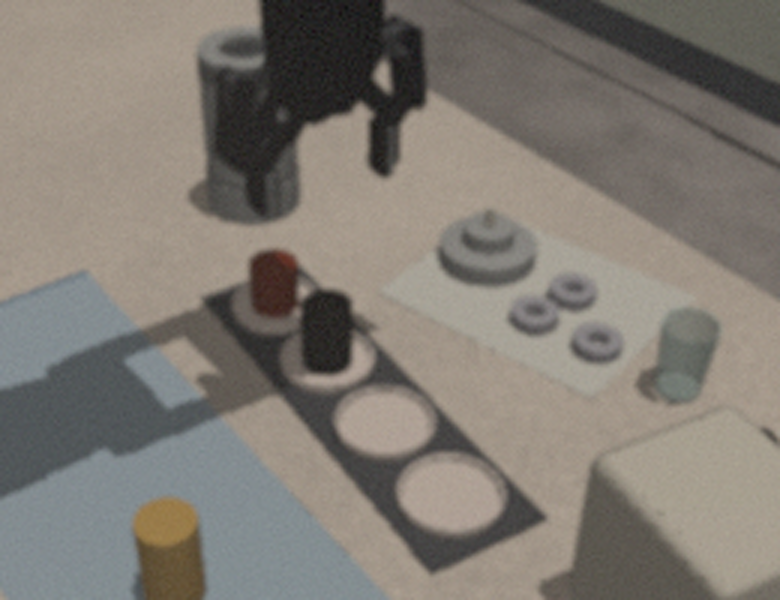

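Call:
servo_tool --rows "0 0 0 -22 -35 0 0;0 0 0 -44 -70 0 0;0 0 0 -66 -105 0 0;0 0 0 -88 -140 10 0;0 0 0 -110 -175 20 0;0 0 0 -121 -195 35 0;0 0 0 -121 -195 35 0;0 0 0 -121 -195 35 0"

```text
time: 13.42
ee_pos: [0.4413, -0.06, 0.1134]
tcp_rot: [-0.001, 0.706, 0.708, -0.001]
force: [0.5, 0.7, 1.0]
grip_width: 0.0853
```

```bash
python3 st.py .4425 -.060 .04
```

```text
13.42 [ 0.4413 -0.06    0.1134] [0.5 0.7 1. ] 0.0853
[[-0.002  1.    -0.003]
 [ 1.     0.002  0.001]
 [ 0.001 -0.003 -1.   ]]
j [-0.256 -0.221  2.213  0.     1.152 -0.258]
tool shift mm [-0.1  1.4 73.4]
```

Call:
servo_tool --rows "0 0 0 0 0 30 0;0 0 0 0 0 55 0;0 0 0 0 0 70 0;0 0 0 0 0 74 0;0 0 0 0 0 74 0;0 0 0 0 0 74 1;0 0 0 0 0 74 1;0 0 0 0 0 74 1"

```text
time: 14.08
ee_pos: [0.4448, -0.0601, 0.0428]
tcp_rot: [0.001, 0.706, 0.709, 0.001]
force: [-0.6, -0.2, -0.1]
grip_width: 0.0518
```

Call:
servo_tool --rows "0 0 0 0 0 0 1;0 0 0 0 0 0 1;0 0 0 0 0 0 1;0 0 0 0 0 0 1;0 0 0 0 0 0 1;0 0 0 0 0 0 1"

```text
time: 14.58
ee_pos: [0.4444, -0.0601, 0.0426]
tcp_rot: [0.001, 0.706, 0.708, 0.001]
force: [-0.6, 0.9, 6.5]
grip_width: 0.0357
```

Call:
servo_tool --rows "0 0 0 0 0 -15 1;0 0 0 0 0 -40 1;0 0 0 0 0 -70 1;0 0 0 0 0 -80 1;0 0 0 0 0 -80 1;0 0 0 0 0 -80 1;0 0 0 0 0 -80 1"

```text
time: 15.17
ee_pos: [0.442, -0.0595, 0.1192]
tcp_rot: [-0.001, 0.706, 0.708, -0.001]
force: [-0.3, 0.0, -2.3]
grip_width: 0.0362
```

```bash
python3 st.py .632 -.018 .11
```

```text
15.17 [ 0.442  -0.0595  0.1192] [-0.3  0.  -2.3] 0.0362
[[-0.004  1.    -0.003]
 [ 1.     0.004  0.001]
 [ 0.001 -0.003 -1.   ]]
j [-0.254 -0.227  2.208 -0.     1.164 -0.258]
tool shift mm [ 40.8 190.2   8.7]
```

Call:
servo_tool --rows "0 0 0 8 35 0 1;0 0 0 16 70 0 1;0 0 0 24 105 0 1;0 0 0 32 140 10 1;0 0 0 41 175 20 1;0 0 0 41 189 30 1;0 0 0 41 189 42 1;0 0 0 41 189 50 1"

```text
time: 15.83
ee_pos: [0.6303, -0.0178, 0.067]
tcp_rot: [-0.002, 0.706, 0.709, -0.002]
force: [-1.7, 0.1, -1.4]
grip_width: 0.0362
```

Call:
servo_tool --rows "0 0 0 0 0 5 1;0 0 0 0 0 10 1;0 0 0 0 0 14 1;0 0 0 0 0 14 1;0 0 0 0 0 14 1"

```text
time: 16.25
ee_pos: [0.6319, -0.0183, 0.0577]
tcp_rot: [0.0, 0.706, 0.708, 0.0]
force: [0.4, 0.3, -2.0]
grip_width: 0.0363
```

```bash
python3 st.py .632 -.018 .11; python3 - <<'E'
from h import *
p=viewer.read_camera("side"); 
c=p["img"][90:290,180:440]; cv2.imwrite("pics/s6c.png",cv2.resize(c,None,fx=3,fy=3,interpolation=cv2.INTER_CUBIC)[:,:,::-1])
E
```

```text
16.25 [ 0.6319 -0.0183  0.0577] [ 0.4  0.3 -2. ] 0.0363
[[-0.004  1.     0.   ]
 [ 1.     0.004 -0.   ]
 [-0.     0.    -1.   ]]
j [-0.114  0.265  1.825  0.     1.052 -0.117]
tool shift mm [  0.3   0.1 -52.3]
```

View pics/s6c.png

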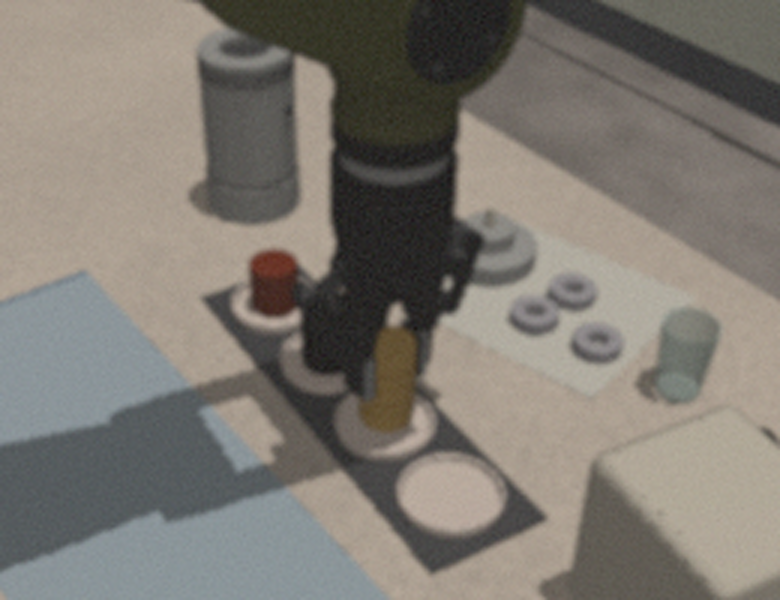

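Call:
servo_tool --rows "0 0 0 0 0 3 1;0 0 0 0 0 6 1;0 0 0 0 0 8 1;0 0 0 0 0 9 1;0 0 0 0 0 9 1;0 0 0 0 0 9 1"

```text
time: 16.8
ee_pos: [0.6324, -0.0181, 0.0492]
tcp_rot: [0.0, 0.706, 0.709, -0.0]
force: [-3.3, -0.1, 5.2]
grip_width: 0.0363
```

```bash
python3 st.py; python3 - <<'E'
from h import *
p=viewer.read_camera("side"); 
c=p["img"][160:260,260:360]; cv2.imwrite("pics/s7c.png",cv2.resize(c,None,fx=6,fy=6,interpolation=cv2.INTER_CUBIC)[:,:,::-1])
E
```

```text
16.8 [ 0.6324 -0.0181  0.0492] [-3.3 -0.1  5.2] 0.0363
[[-0.004  1.    -0.   ]
 [ 1.     0.004 -0.   ]
 [-0.    -0.    -1.   ]]
j [-0.113  0.277  1.826 -0.     1.038 -0.117]
```

View pics/s7c.png

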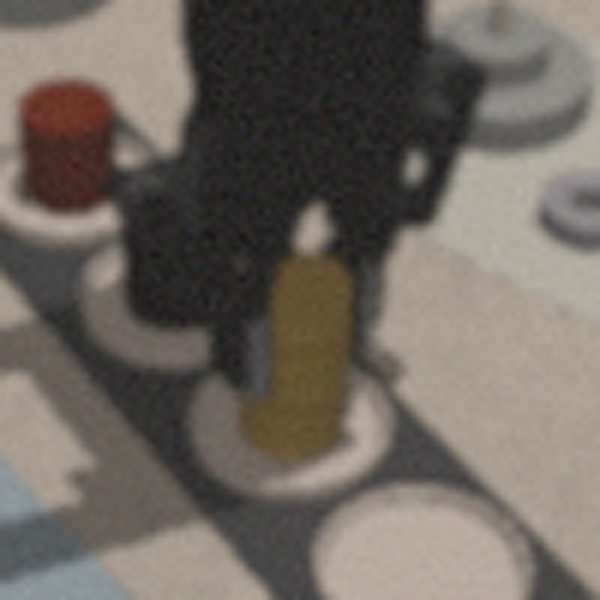

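The apparent lean is only the near finger hiding the plug's left edge. Yellow stands in dish 3 at 5 N, so I'll release.

Call:
servo_tool --rows "0 0 0 0 0 0 0.5;0 0 0 0 0 0 0.4;0 0 0 0 0 0 0;0 0 0 0 0 0 0;0 0 0 0 0 0 0;0 0 0 0 0 0 0;0 0 0 0 0 0 0"

```text
time: 17.43
ee_pos: [0.6322, -0.0181, 0.0482]
tcp_rot: [-0.0, 0.706, 0.709, -0.0]
force: [-0.1, 0.6, 0.5]
grip_width: 0.0853
```

Call:
servo_tool --rows "0 0 0 0 0 -10 0;0 0 0 0 0 -40 0;0 0 0 0 0 -80 0;0 0 0 0 0 -110 0;0 0 0 0 0 -110 0;0 0 0 0 0 -110 0;0 0 0 0 0 -110 0"

```text
time: 18.02
ee_pos: [0.632, -0.0181, 0.1586]
tcp_rot: [0.0, 0.706, 0.709, 0.0]
force: [-0.2, 0.0, -0.5]
grip_width: 0.0855
```

```bash
python3 - <<'E'
from h import *
p=viewer.read_camera("side"); 
cv2.imwrite("pics/s8.png",p["img"][:,:,::-1])
for n in ("plug_yellow","plug_grey"): print([(np.round(d["at"],4),d["conf"]) for d in nets.spot_point(p,n)])
E
python3 st.py .4675 -.195 .1
```

```text
[(array([ 0.6381, -0.0177,  0.0077]), 0.9)]
[(array([ 0.4682, -0.1926, -0.0011]), 0.76), (array([0.6312, 0.0638, 0.0058]), 0.22)]
18.17 [ 0.631  -0.018   0.1563] [-0.7 -0.3  0.9] 0.0851
[[-0.004  1.    -0.003]
 [ 1.     0.004  0.   ]
 [ 0.    -0.003 -1.   ]]
j [-0.113  0.154  1.771 -0.     1.22  -0.118]
tool shift mm [-176.4 -164.    56.8]
```

View pics/s8.png

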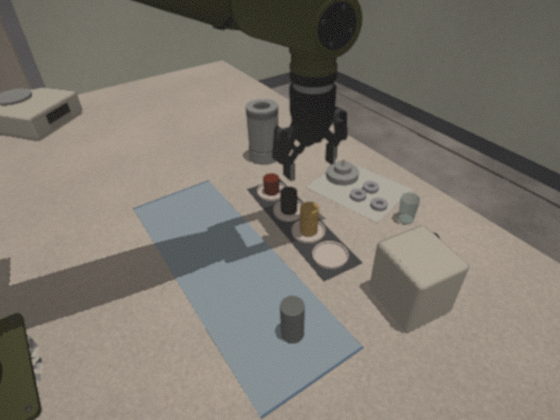

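Call:
servo_tool --rows "0 0 0 -30 -28 0 0;0 0 0 -60 -56 0 0;0 0 0 -90 -84 0 0;0 0 0 -120 -112 0 0;0 0 0 -150 -140 15 0;0 0 0 -176 -164 30 0;0 0 0 -176 -164 30 0;0 0 0 -176 -164 30 0"

```text
time: 18.83
ee_pos: [0.4665, -0.1951, 0.1259]
tcp_rot: [-0.002, 0.707, 0.707, -0.001]
force: [0.6, 0.2, 0.6]
grip_width: 0.0853
```

```bash
python3 st.py .4675 -.195 .046
```

```text
18.83 [ 0.4665 -0.1951  0.1259] [0.6 0.2 0.6] 0.0853
[[-0.     1.    -0.004]
 [ 1.     0.     0.002]
 [ 0.002 -0.004 -1.   ]]
j [-0.503 -0.088  2.075  0.     1.16  -0.503]
tool shift mm [-0.   1.3 79.9]
```

Call:
servo_tool --rows "0 0 0 0 0 30 0;0 0 0 0 0 60 0;0 0 0 0 0 76 0;0 0 0 0 0 80 0;0 0 0 0 0 80 0;0 0 0 0 0 80 1;0 0 0 0 0 80 1;0 0 0 0 0 80 1"

```text
time: 19.5
ee_pos: [0.4703, -0.1952, 0.0501]
tcp_rot: [0.002, 0.706, 0.709, 0.0]
force: [0.2, -0.4, -0.4]
grip_width: 0.0514
```

Call:
servo_tool --rows "0 0 0 0 0 0 1;0 0 0 0 0 0 1;0 0 0 0 0 0 1;0 0 0 0 0 0 1;0 0 0 0 0 0 1;0 0 0 0 0 0 1"

```text
time: 20.0
ee_pos: [0.4697, -0.1952, 0.0497]
tcp_rot: [0.001, 0.706, 0.708, 0.0]
force: [-1.7, 0.7, 5.1]
grip_width: 0.0361
```

Call:
servo_tool --rows "0 0 0 0 0 -15 1;0 0 0 0 0 -40 1;0 0 0 0 0 -70 1;0 0 0 0 0 -80 1;0 0 0 0 0 -80 1;0 0 0 0 0 -80 1;0 0 0 0 0 -80 1"

```text
time: 20.58
ee_pos: [0.4677, -0.1942, 0.1262]
tcp_rot: [-0.002, 0.706, 0.708, -0.0]
force: [-0.4, -0.1, -1.6]
grip_width: 0.0361
```

```bash
python3 st.py .626 -.097 .11
```

```text
20.58 [ 0.4677 -0.1942  0.1262] [-0.4 -0.1 -1.6] 0.0361
[[-0.004  1.    -0.003]
 [ 1.     0.004  0.002]
 [ 0.002 -0.003 -1.   ]]
j [-0.5   -0.087  2.073 -0.     1.159 -0.503]
tool shift mm [ 96.5 158.7  15.9]
```

Call:
servo_tool --rows "0 0 0 18 30 0 1;0 0 0 37 60 0 1;0 0 0 56 90 0 1;0 0 0 75 120 5 1;0 0 0 90 146 15 1;0 0 0 97 157 30 1;0 0 0 97 157 42 1;0 0 0 97 157 50 1"

```text
time: 21.25
ee_pos: [0.6234, -0.0962, 0.0738]
tcp_rot: [-0.003, 0.705, 0.709, -0.002]
force: [0.3, 0.1, -2.3]
grip_width: 0.0363
```

Call:
servo_tool --rows "0 0 0 0 0 5 1;0 0 0 0 0 10 1;0 0 0 0 0 14 1;0 0 0 0 0 14 1;0 0 0 0 0 14 1"

```text
time: 21.67
ee_pos: [0.6253, -0.0976, 0.0647]
tcp_rot: [0.0, 0.706, 0.708, 0.0]
force: [-0.8, -0.7, -1.5]
grip_width: 0.036
```

```bash
python3 st.py .626 -.097 .11; python3 - <<'E'
from h import *
p=viewer.read_camera("side"); 
c=p["img"][150:290,230:400]; cv2.imwrite("pics/s9c.png",cv2.resize(c,None,fx=4,fy=4,interpolation=cv2.INTER_CUBIC)[:,:,::-1])
E
```

```text
21.67 [ 0.6253 -0.0976  0.0647] [-0.8 -0.7 -1.5] 0.036
[[-0.003  1.     0.   ]
 [ 1.     0.003 -0.   ]
 [-0.     0.    -1.   ]]
j [-0.24   0.257  1.82  -0.     1.064 -0.243]
tool shift mm [  0.6   0.7 -45.3]
```

View pics/s9c.png

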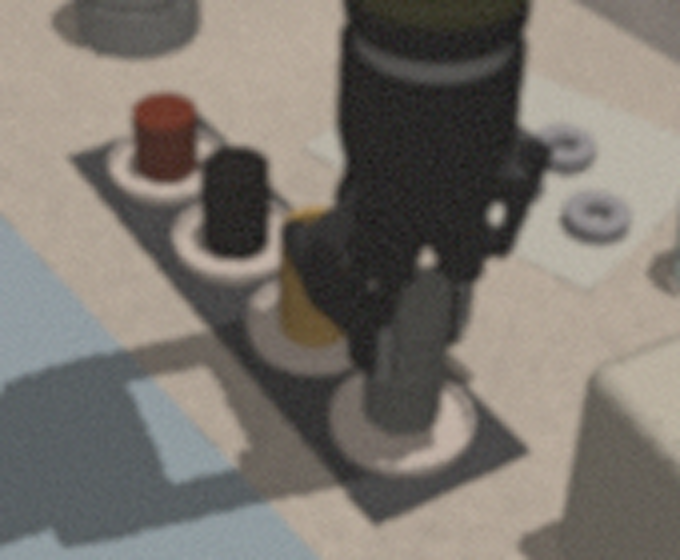

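Grey is over dish 4, inside its rim.

Call:
servo_tool --rows "0 0 0 0 0 3 1;0 0 0 0 0 6 1;0 0 0 0 0 8 1;0 0 0 0 0 9 1;0 0 0 0 0 9 1;0 0 0 0 0 9 1"

```text
time: 22.22
ee_pos: [0.6257, -0.0972, 0.0563]
tcp_rot: [0.0, 0.706, 0.709, -0.0]
force: [-3.8, 0.2, 5.6]
grip_width: 0.0363
```

Call:
servo_tool --rows "0 0 0 0 0 0 0.5;0 0 0 0 0 0 0.4;0 0 0 0 0 0 0;0 0 0 0 0 0 0;0 0 0 0 0 0 0;0 0 0 0 0 0 0;0 0 0 0 0 0 0"

```text
time: 22.8
ee_pos: [0.6255, -0.0971, 0.0552]
tcp_rot: [-0.0, 0.706, 0.709, -0.0]
force: [-0.4, 0.5, -0.5]
grip_width: 0.0855
```

Call:
servo_tool --rows "0 0 0 0 0 -10 0;0 0 0 0 0 -40 0;0 0 0 0 0 -80 0;0 0 0 0 0 -115 0;0 0 0 0 0 -125 0;0 0 0 0 0 -125 0;0 0 0 0 0 -125 0"

```text
time: 23.38
ee_pos: [0.6258, -0.0972, 0.1812]
tcp_rot: [0.001, 0.706, 0.709, 0.0]
force: [-0.5, 0.6, -1.2]
grip_width: 0.0855
```

Call:
servo_tool --rows "0 0 0 0 -35 0 0;0 0 0 0 -70 0 0;0 0 0 0 -105 0 0;0 0 0 0 -140 0 0;0 0 0 0 -175 0 0;0 0 0 0 -210 0 0;0 0 0 0 -210 0 0;0 0 0 0 -210 0 0"

```text
time: 24.05
ee_pos: [0.413, -0.0974, 0.1776]
tcp_rot: [-0.002, 0.706, 0.708, -0.001]
force: [1.6, 0.0, 0.3]
grip_width: 0.0852
```

```bash
python3 - <<'E'
from h import *
D=[(.644,.141),(.638,.062),(.632,-.018),(.626,-.097)]
p=viewer.read_camera("top"); W=cloud(p)
cv2.imwrite("pics/t9.png",p["img"][:,:,::-1])
for n,h,d in zip("red black yellow grey".split(),(.04,.052,.064,.076),D):
    x,y=d; m=(np.hypot(W[...,0]-x,W[...,1]-y)<.04)&(abs(W[...,2]-h-.0065)<.007); q=W[m]
    if len(q): c,r=cv2.minEnclosingCircle(q[:,:2].astype(np.float32)); print(n,m.sum(),q.mean(0).round(4),np.round(c,4),round(r,4),"off",np.hypot(c[0]-x,c[1]-y).round(4))
    print([(np.round(k["at"],3).tolist(),round(k["conf"],2)) for k in nets.spot_point(p,"plug_"+n)])
for n in("cell","pump"): print(n,[(np.round(k["at"],3).tolist(),round(k["conf"],2)) for k in nets.spot_point(p,n)])
p=viewer.read_camera("side"); c=p["img"][90:290,180:440]; cv2.imwrite("pics/s10c.png",cv2.resize(c,None,fx=3,fy=3,interpolation=cv2.INTER_CUBIC)[:,:,::-1])
E
python3 st.py
```

```text
red 210 [0.6438 0.1423 0.0461] [0.6436 0.1423] 0.0192 off 0.0014
[([0.644, 0.143, 0.006], 0.8)]
black 210 [0.638  0.0619 0.0585] [0.6381 0.062 ] 0.019 off 0.0001
[([0.64, 0.066, 0.005], 0.5)]
yellow 218 [ 0.6324 -0.0177  0.0704] [ 0.6329 -0.018 ] 0.0192 off 0.0009
[([0.633, -0.019, 0.009], 0.58)]
grey 218 [ 0.6254 -0.0968  0.0828] [ 0.6252 -0.0972] 0.0191 off 0.0008
[([0.626, -0.096, 0.008], 0.57)]
cell [([0.67, -0.255, -0.011], 0.75), ([0.716, 0.29, 0.0], 0.7)]
pump [([0.671, -0.257, -0.008], 0.67)]
24.45 [ 0.4161 -0.098   0.1802] [ 0.3  0.5 -0.7] 0.0854
[[-0.004  1.    -0.001]
 [ 1.     0.004  0.   ]
 [ 0.    -0.001 -1.   ]]
j [-0.357 -0.348  2.193 -0.     1.297 -0.361]
```

View pics/s10c.png

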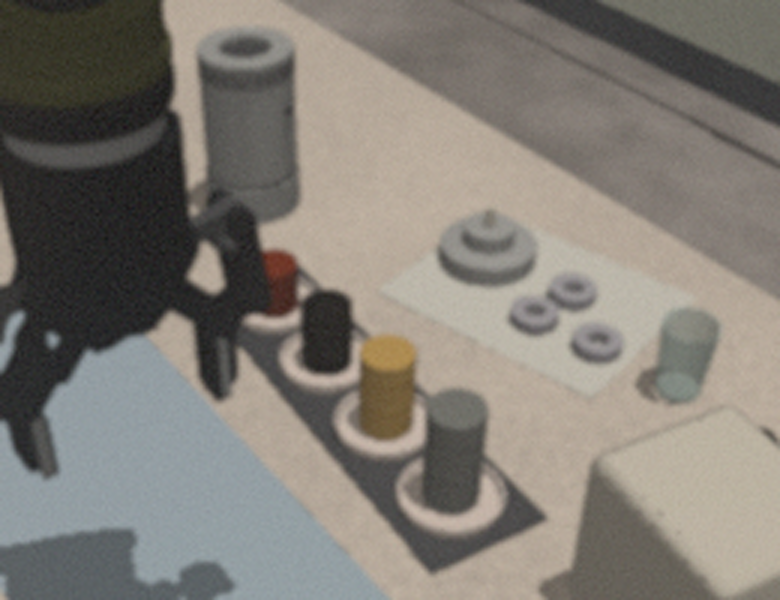

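View pics/t9.png

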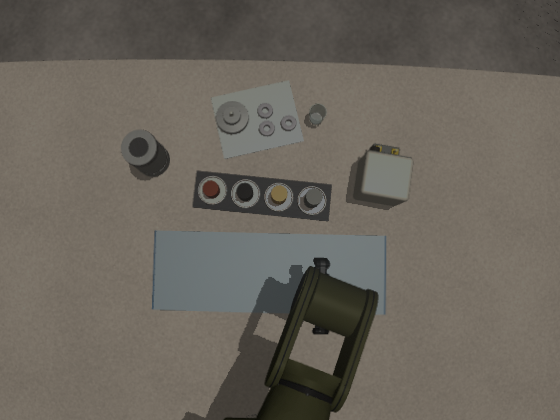

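The top view shows all four plugs upright and centred in their dishes: red (212,189) nearest the cell, then black (245,193), yellow (279,196) and grey (313,199). The cell and pump are where they started, and the arm is clear.

```bash
python3 -c "
from rig import arm; print(arm.finish_job())"
```

```text
the job is handed in; nothing more can be done
None
```

All four plugs stand upright in the dishes in order of length: red nearest the cell, then black, yellow and grey farthest from it. I handed the job in at about 24.5 s, and no verdict was reported.

I picked each plug off the liner, lowered it until it just touched the dish floor (about 5–7 N measured at the wrist), then released it and lifted straight up.

Last checks:
- **Centring:** depth measurements put every plug axis within 1.5 mm of its dish centre (the limit is 13 mm).
- **Height:** each plug's top was within 0.5 mm of its length plus the 6.5 mm floor height, so all four are seated flat.
- **Cell and pump:** both are where they started, to within about 2 mm, and the arm is clear of everything.

Three readings disagreed; I acted on none of them:
- **Network labels:** in the last picture the network's top guess for the cell was the pump. Earlier it once named the grey plug as red.
- **Gripper width:** it read about 36 mm on the 38 mm plugs.
- **Arm position:** TCP readings wandered by several mm just after a move, before the arm settled.

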